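Clip the marker into the desk organiser and shut it

ROBOT

A 6-joint arm with a two-finger parallel gripper is mounted at the origin on the work surface. World frame = base frame: x ahead of the robot, y to its left, z up, the work surface at z = 0. Lengths are in mm, angles in degrees, forces in N, time in s.
With the tool pointing down it reaches from about 350 to 850 mm from the base axis. Payload 8.1 kg.
Tool frame: the origin (TCP) lies on the centre line of the jaws, within the pads' length; the fingertips stand 14 mm ahead of it and the grasp point (between the pads) lies 5 mm behind it; z points along the fingers, y is the line along which they close (so a half turn about z gives the same grasp; the last joint's range is limited). The gripper opens to 85 mm and grips with 20 to 120 N. Pads are 22 mm wide; open, the fingers measure 114 mm over their backs; the gripper's body (76 mm by 85 mm) begins 54 mm behind the grasp point. The pads swing forward as they close: fully open they stand 13 mm farther back than shut.
Start: joints at [65.867, 7.471, 85.268, -0, 87.261, -4.893], TCP at [197.693, 566.5, 245.292] pointing down, gripper open.
Joint ranges: [-169.43, 169.43], [-51.17, 129.36], [1.28, 143.12], [-76.62, 256.62], [0, 156.53], [-152.29, 152.29]. Speed limits (degrees/s): [136.94, 136.94, 159.86, 180, 180, 180].

INTERFACE

Orientations are given as [roll, pitch, yaw] about the fixed x, y, z axes, in that order (R = Rz(yaw) Ry(pitch) Rx(roll)).
In Python, from bench import sense, snapshot, camera_info, hand_in gives the robot as it stands. The module is installed in compiled form; this text tells all that it offers.
- The arm moves only by the tool apply_moves, never from a script. Its argument "deltas" is a list of rows, each a list of 7 numbers: the shift along the tool's x, y, z scaled (see below), then the turn, a rotation vector about the tool's x, y, z scaled (see below), then the opening, from 0 (shut) to 1 (fully open). In form: [[dx, dy, dz, ax, ay, az, claw], ...]. A call has 1 to 8 rows; each row shifts and turns the commanded pose from where the row before left it, along the tool's axes as they then stand; what a row does not reach is not made up. The controller multiplies each number of a shift by 0.03 m and each number of a turn by 0.08 rad. A row lasts 1/8 s, in which the tool goes at most 62.5 mm and 10.7 degrees, less where a joint would pass 70% of its speed; a pose out of reach is approached as far as the arm can. A call with a number of a shift or a turn outside -1 to 1 is refused whole. A call with a gripper value outside its range is refused whole. The fingers move at their own pace and stop on an object; "grip_force" is the grip in N (left out, the last holds). Time passes only in rows, so rows that do not move let the fingers close. It gives the time, the measured TCP pose, the force, the opening and the grip force at its end, in the units of the state.
- sense(): the state, without advancing time (a new reading comes with each control period).
- snapshot(name): name is "scene" or "top" or "wrist"; returns the picture (480x640x3 uint8, red, green, blue); there is no depth.
- camera_info(name): a dict with "vertical_fov" (degrees; the focal length in pixels is half the picture's height over the tangent of half this angle, whatever the lens; pixels are square), "cx", "cy" (the principal point, pixels), "origin" and "rotation" of the camera in the world; the wrist camera has in their place "tool_from_camera" (4x4, takes a point from camera to tool coordinates, whose origin is the TCP and whose axes are the flange's). Camera axes: x right, y up, looking along -z (the intrinsics and any distortion apply to the point x, -y, -z); pixel columns grow to the right and rows downward; lengths in mm; the calibration is good to about 2 mm. A picture is of the moment at which its call begins: read the wrist's pose just before it. camera_info takes no time and is no camera call.
- hand_in(): hands the job in; it is judged then, once.
The state is a dict: "time": time; "joint_pos": joint angles; "qd": joint speeds; "joint_efforts": joint torques, N m; "tool_pos": TCP position; "tcp_rot": TCP orientation; "ft_force": force on the tool from outside, world axes, zero at the start; "wrist_torque": the same for the moment, N m; "finger_gap": finger opening in mm; "grip_force": force on a finger pad.
Only numpy, scipy, OpenCV 4.12 (cv2) and the standard library are available. Lean on these libraries where they do the work, as an engineer would, in place of code of your own. Each camera call takes 0.05 s, during which the arm holds its last target. There are 200 camera calls.

TASK

Slide the half-open lid of the wooden desk organiser fully open, then take the long thick marker from the desk and press it (do not drop it) down past the sprung jaw until it sits fully home in the fork clip. Let go of it and slide the lid fully shut over it, leaving the other things on the desk where they are.

Things in the scene. Friction and masses are not known exactly. Their poses are not given: they have to be found in the camera images.
- case: The wooden desk organiser, a fixed box 190 (x) x 270 (y) x 70 mm high; origin under its centre, z up. Its -y half is an open well (inside x -87..87, y -127..-7, floor z 6 mm) with the steel fork clip in it; its +y half is a closed deck at z 70 mm, over which the lid slides when opened. In the well there is 60 mm free each side of the clip's middle: open the fingers no wider than 60 mm there.
- clip_seat (a point): Where the marker's middle lies when fully home, 34 mm above the table, its length along x (either way round); axes as the case. The clip is two steel forks, x -44..-32 and 32..44 mm, with the fingers' space between them (a low pin there, top 19 mm below this point). Seats lie 10 mm below this point; fixed cheeks on +y, inner face y = 10.8 mm, flaring above, top 23 mm above this point.
- jaw (a joint): Sprung hinged jaw on the clip's -y side, one arm at each fork, both moving as one, rad: 0 closed; about 0.15 as the marker passes, then it snaps back to 0 over it. Its nose overhangs the seat to y = -5 mm, about 11 mm above the clip_seat point, with a sloping lead-in up to 30 mm above it. Press the marker straight down between jaw and cheek: 10 to 20 N.
- lid (a joint): Sliding lid, m: 0 shut over the well, 0.134 fully open; it moves along +y of the case as it opens and stays where it is left (about 1.5 N friction).
- lid_grip (a point): Centre of the top of the lid's handle, a wooden ridge on the lid 80 mm long (x of the case) x 14 mm wide (y of the case), standing 30 mm above the 6 mm thick lid; this point is 106 mm above the table. Pinch it from above across its 14 mm width, or push on its side.
- marker: The long thick marker to be loaded: grey round barrel of 20 mm diameter, black hexagonal end caps (21 mm across flats, 10 mm long), 140 mm long in all, about 45 g, lying on the desk. Origin at its middle on its axis (10.5 mm above the desk), x along it.
- slim_pen: Bystander: slim pen of the same make, 140 mm long but only 11 mm thick; origin at its middle, x along it.
- short_marker: Bystander: short marker of the same make, 20 mm thick but only 90 mm long; origin at its middle, x along it.
- eraser: Bystander: white eraser 60 x 24 x 14 mm; origin under its centre, x along it.
- mug: Bystander: white mug, 76 mm across, 85 mm high, handle at its +y; origin under its centre.
- notebook: Bystander: closed grey notebook 145 x 205 x 20 mm; origin under its centre, y along the 205 mm.
- stapler: Bystander: stapler 130 x 36 x 55 mm; origin under its centre, x along it.
- phone: Bystander: black phone 146 x 71 x 9 mm; origin under its centre, x along it.
- sticky_pad: Bystander: pad of notes 76 x 76 x 20 mm; origin under its centre.

How it is judged:
By the outcome, as a careful person would: the job done as asked, in the order asked, and still so for the second after the job is handed in, with the robot touching nothing.
It also fails if it takes over 67 s, if anything falls off the work surface, if the arm or the gripper's body presses on something with over 40 N, if the wrist force passes 120 N, or if a joint passes its speed limit or range.

## Working session

There is one attempt and no reset: what is moved stays moved. The work goes in short steps, Python scripts to look and compute and a tool call to move; the robot and the scene stay as the last step left them, time stands still between calls to the robot, and variables do not carry over. Pictures are saved under pics/ and viewed, at most 10 in all, crops included, and the job is handed in when it is done.

Besides the shell and the picture viewer there is one more tool, called after ">>>" in YAML: its name, and indented under it one key for each argument. apply_moves: Moves the arm, as the interface text tells. Its arguments: {"type":"object","properties":{"deltas":{"type":"array"},"grip_force":{"type":"number"}},"required":["deltas"]}

```bash
mkdir -p pics; python3 - <<'E'
from bench import *
import cv2
print(sense())
for n in("scene","top","wrist"):
    print(n,camera_info(n))
    cv2.imwrite(f"pics/{n}0.png",snapshot(n)[:,:,::-1])
E
```

```text
{'time': 0.0, 'joint_pos': array([ 6.58643472e+01,  7.51802619e+00,  8.53309702e+01, -8.44237294e-04,
        8.72606858e+01, -4.89324976e+00]), 'qd': array([-0.07148436,  0.03049098,  0.00887132,  0.04677298, -0.09267064,
       -0.07134154]), 'joint_efforts': array([-5.93893310e-04, -5.69443381e+01, -5.00524735e+01, -4.33062405e-04,
        1.60005817e-02, -1.55741992e-05]), 'tool_pos': array([197.50542922, 565.99469389, 244.19777679]), 'tcp_rot': array([-1.79890646e+02, -8.51571605e-03,  1.60757630e+02]), 'ft_force': array([ 0.4276722 , -0.06718448, -0.55166333]), 'wrist_torque': array([-0.01396121, -0.00459392,  0.01471538]), 'grip_force': 0.0, 'finger_gap': 85.49527952272503}
scene {'vertical_fov': 48.458711492685104, 'cx': 318.44173438665206, 'cy': 234.52787919712614, 'origin': array([1334.55519117,  246.43215266, 1287.44322472]), 'rotation': array([ 32.92213852,  -0.37576036, 105.77966978])}
top {'vertical_fov': 50.1796982055545, 'cx': 310.8684425777795, 'cy': 239.6550922426609, 'origin': array([ 496.86943906,   12.24090992, 1269.15556532]), 'rotation': array([  3.11736493,   1.51618424, -89.80344129])}
wrist {'vertical_fov': 71.13153719256235, 'cx': 322.5683923375275, 'cy': 244.188958197156, 'tool_from_camera': array([[-6.69457473e-04,  9.63883234e-01,  2.66324357e-01,
         6.84625438e+01],
       [ 9.99999722e-01,  7.32396120e-04, -1.37002315e-04,
         9.58463217e-01],
       [-3.27109160e-04,  2.66324191e-01, -9.63883457e-01,
        -1.28724970e+02],
       [ 0.00000000e+00,  0.00000000e+00,  0.00000000e+00,
         1.00000000e+00]])}
```

View pics/top0.png

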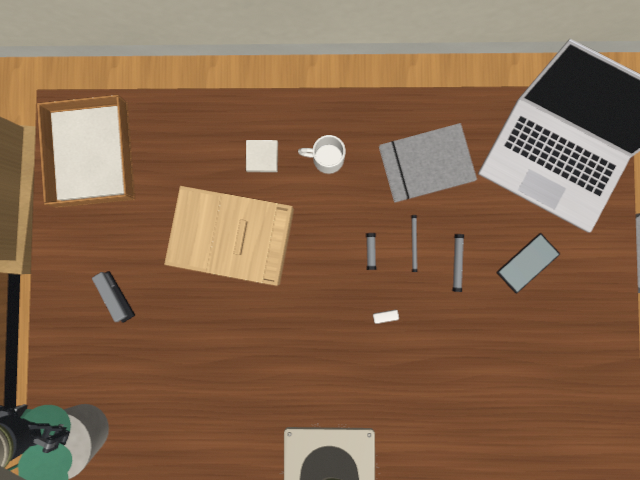

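View pics/scene0.png

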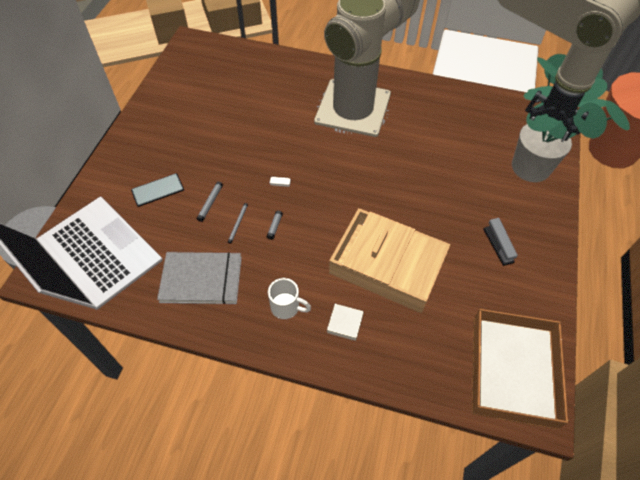

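The top view shows the case around (230,237), with the lid handle at about (240,237) and the exposed well strip near (275,245). The long thick marker lies at about (459,263), the slim pen at (415,243) and the short marker at (371,251). I'll measure the colours and zoom in on the case.

```bash
cat > h.py <<'E'
from bench import *
import numpy as np, cv2
from scipy.spatial.transform import Rotation as R
def cam(n,s=None):
    c=camera_info(n); f=240/np.tan(np.radians(c['vertical_fov']/2))
    if n=='wrist':
        s=s or sense(); T=c['tool_from_camera']; Rt=R.from_euler('xyz',s['tcp_rot'],degrees=True).as_matrix()
        return f,c['cx'],c['cy'],s['tool_pos']+Rt@T[:3,3],Rt@T[:3,:3]
    return f,c['cx'],c['cy'],c['origin'],R.from_euler('xyz',c['rotation'],degrees=True).as_matrix()
def pt(C,u,v,z):
    f,cx,cy,o,M=C; d=M@np.array([(u-cx)/f,-(v-cy)/f,-1]); return (o+d*(z-o[2])/d[2])[:3]
def px(C,p):
    f,cx,cy,o,M=C; q=M.T@(np.array(p)-o); return np.array([cx-f*q[0]/q[2],cy+f*q[1]/q[2]])
E
python3 - <<'E'
from h import *
t=cv2.imread("pics/top0.png"); C=cam('top'); S=cam('scene')
cv2.imwrite("pics/c1.png",cv2.resize(t[175:300,155:305],None,fx=5,fy=4.8/1*1.0,interpolation=cv2.INTER_CUBIC)[:600,:800])
# grey things: low saturation
hsv=cv2.cvtColor(t,cv2.COLOR_BGR2HSV)
m=((hsv[...,1]<75)|(hsv[...,2]<40)).astype(np.uint8)
m[:200]=0;m[330:]=0;m[:,:350]=0;m[:,560:]=0
for c in cv2.findContours(m,0,2)[0]:
    if cv2.contourArea(c)>40:
        r=cv2.minAreaRect(c); b=cv2.boxPoints(r); 
        (vx,vy,_,_)=cv2.fitLine(c,2,0,.01,.01).ravel()
        p=pt(C,*r[0],10); print(np.round(r[0],1),np.round(r[1],1),'xyz',p.round(1),'scene px',px(S,p).round(1), 'dir', np.round(np.degrees(np.arctan2(-vx,-vy)),1))
E
```

```text
[385.6 316.3] [10.8 25.3] xyz [ 379.  -136.5   10. ] scene px [280.1 180.3] dir -82.4
[528.  262.9] [29.1 59.1] xyz [ 509.9 -481.7   10. ] scene px [157.7 188.2] dir -46.9
[458.  262.5] [ 8.5 57.2] xyz [ 510.4 -313.1   10. ] scene px [209.8 200.8] dir -4.1
[371. 251.] [36.  8.] xyz [ 537.8 -101.7   10. ] scene px [274.6 224.4] dir -176.5
[414. 243.] [56.  4.] xyz [ 557.7 -206.7   10. ] scene px [237.9 221.6] dir -0.6
[543.  208.5] [17. 32.] xyz [ 642.6 -520.5   10. ] scene px [125.7 220.1] dir -115.5
```

View pics/c1.png

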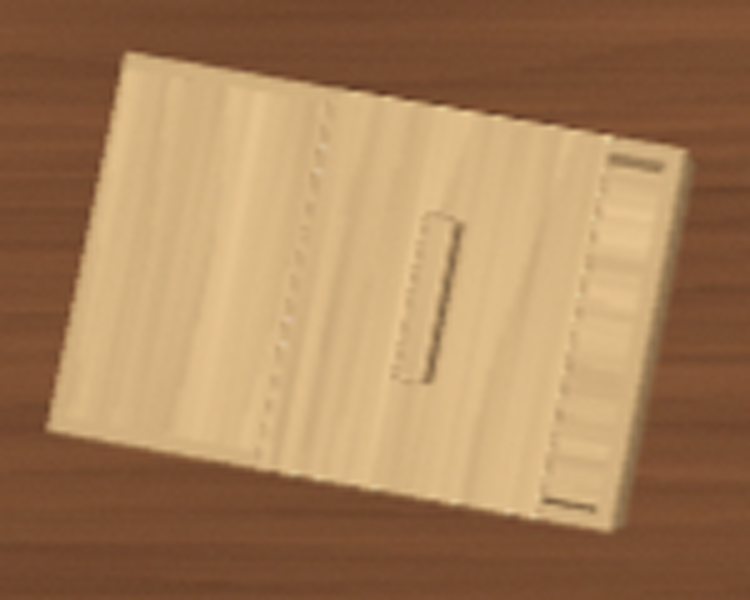

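```bash
python3 - <<'E'
from h import *
C=cam('top'); k=lambda a,b,z:pt(C,155+a/5-.4,175+b/4.8-.4,z)
TL=k(125,53,70);BL=k(47,432,70);BR=k(618,530,70);TR=k(688,150,70)
print(TL,BL,BR,TR, np.linalg.norm(TL-BL),np.linalg.norm(TR-BR),np.linalg.norm(TL-TR))
for a,b in((TL,BL),(TR,BR)): print(np.degrees(np.arctan2(*(a-b)[1::-1])))
for a,b in((TL,TR),(BL,BR)): d=a-b;print(np.degrees(np.arctan2(-d[0],d[1])))
print('centre',(TL+BL+BR+TR)/4,'handle',k(429,298,106))
E
```

```text
[689.8595798  356.31506311  70.        ] [502.56158436 390.05446544  70.        ] [455.79956356 120.19445705  70.        ] [641.71426484  88.44772656  70.        ] 190.31260169748523 188.6057556055293 272.1596614841506
-10.21160733343899
-9.690342554253997
-10.189303300374977
-9.83073716103309
centre [572.48374814 238.75292804  70.        ] handle [566.60611984 204.16242539 106.        ]
```

>>> apply_moves:
  deltas:
    - [-0.4,-0.3,0,0,0,-1,1]
    - [-0.9,-0.6,0,0,0,-1,1]
    - [-0.9,-0.6,0,0,0,0,1]
    - [-0.9,-0.6,0,0,0,0,1]
    - [-0.9,-0.6,0,0,0,0,1]
    - [-0.9,-0.6,0,0,0,0,1]
    - [-0.9,-0.6,0,0,0,0,1]
    - [-0.9,-0.6,0,0,0,0,1]
  grip_force: 20

```text
time: 1.15
tool_pos: [368.8, 394.2, 245.0]
tcp_rot: [-180.0, -0.0, 169.9]
ft_force: [0.3, -0.1, -0.4]
finger_gap: 85.3
grip_force: 0.0
```

>>> apply_moves:
  deltas:
    - [-0.9,-0.6,0,0,0,0,1]
    - [-0.9,-0.6,0,0,0,0,1]
    - [-0.9,-0.6,0,0,0,0,1]
    - [-0.9,-0.6,0,0,0,0,1]
    - [-0.9,-0.6,0,0,0,0,1]
    - [-0.9,-0.6,0,0,0,0,0.6]
    - [-0.9,-0.6,0,0,0,0,0.6]
    - [-0.4,-0.4,0,0,0,0,0.6]

```text
time: 2.15
tool_pos: [542.7, 222.9, 244.8]
tcp_rot: [-180.0, -0.0, 169.9]
ft_force: [0.4, 0.7, -0.4]
finger_gap: 51.4
grip_force: 0.0
```

>>> apply_moves:
  deltas:
    - [0,0,0,0,0,0,0.6]
    - [0,0,0,0,0,0,0.6]

```text
time: 2.4
tool_pos: [541.3, 224.8, 245.2]
tcp_rot: [180.0, -0.0, 170.0]
ft_force: [-0.6, 0.0, 0.2]
finger_gap: 51.5
grip_force: 0.0
```

```bash
python3 - <<'E'
from h import *
s=sense(); print(s['time'],s['tool_pos'],s['tcp_rot'],s['joint_pos'].round(1),s['finger_gap'])
cv2.imwrite("pics/w1.png",snapshot('wrist')[:,:,::-1])
C=cam('wrist',s); print(px(C,[566.6,204.2,106]))
E
```

```text
2.4 [541.3270465  224.81945072 245.22077764] [ 1.79985298e+02 -3.32825714e-02  1.69953711e+02] [ 17.5   5.4  87.5   0.   87.1 -62.4] 51.54342106741271
[302.39618155 270.19013251]
```

View pics/w1.png

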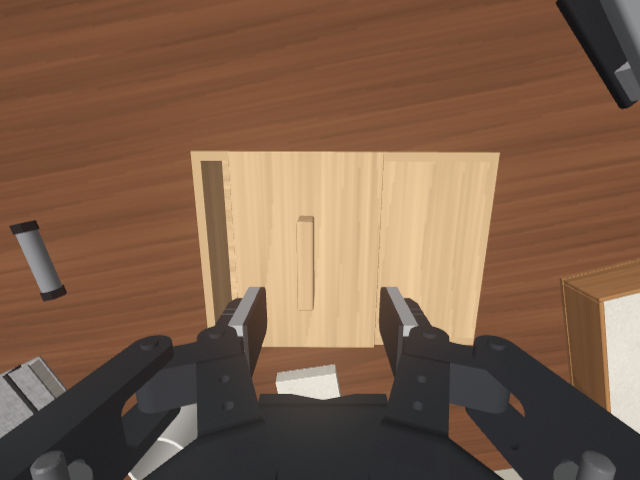

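The wrist view is aligned with the case. The handle top is at about (305.5,266), and the case rim corners are near (192,152), (499,153), (473,346) and (210,348).

```bash
python3 - <<'E'
from h import *
s=dict(tool_pos=np.array([541.327,224.819,245.22]),tcp_rot=np.array([179.985,-.033,169.954]))
C=cam('wrist',s)
P=[pt(C,u,v,70) for u,v in((192,152),(499,153),(473,346),(208,348))]
print(np.round(P,1),np.mean(P,0))
for a,b in((1,0),(2,3)): d=P[a]-P[b];print(np.linalg.norm(d),np.degrees(np.arctan2(-d[0],d[1])))
print(pt(C,305.5,266,106),[pt(C,298,u,106) for u in(221,310)])
E
```

```text
[[454.7 125.7  70. ]
 [502.5 389.6  70. ]
 [690.6 356.2  70. ]
 [645.1  88.1  70. ]] [573.23580362 239.90688358  70.        ]
268.2483336492571 -10.264537862222111
271.91908152016157 -9.618709416113298
[563.38256231 207.49177386 106.        ] [array([524.37516031, 208.76899842, 106.        ]), array([602.19429459, 193.36171   , 106.        ])]
```

>>> apply_moves:
  deltas:
    - [-0.5,-0.25,0,0,0,0,0.5]
    - [-0.45,-0.22,0.5,0,0,0,0.5]
    - [0,0,1,0,0,0,0.5]
    - [0,0,1,0,0,0,0.5]
    - [0,0,1,0,0,0,0.5]
    - [0,0,1,0,0,0,0.5]
    - [0,0,0.5,0,0,0,0.5]
    - [0,0,0,0,0,0,0.2]

```text
time: 3.45
tool_pos: [566.8, 204.6, 93.4]
tcp_rot: [-179.9, -0.2, 169.9]
ft_force: [0.2, -0.7, 0.2]
finger_gap: 25.9
grip_force: 0.0
```

>>> apply_moves:
  deltas:
    - [0,0,0,0,0,0,0.1]
    - [0,0,0,0,0,0,0.1]
    - [0,0,0,0,0,0,0.1]
    - [0,0,0,0,0,0,0.1]

```text
time: 3.95
tool_pos: [568.1, 205.2, 95.9]
tcp_rot: [180.0, 0.1, 169.9]
ft_force: [2.8, -0.5, -3.9]
finger_gap: 13.6
grip_force: 25.2
```

>>> apply_moves:
  deltas:
    - [0,0.3,0,0,0,0,0.1]
    - [0,0.5,0,0,0,0,0.1]
    - [0,0.5,0,0,0,0,0.1]
    - [0,0.5,0,0,0,0,0.1]
    - [0,0.5,0,0,0,0,0.1]
    - [0,0.5,0,0,0,0,0.1]
    - [0,0.2,0,0,0,0,0.1]
    - [0,0,0,0,0,0,0.1]

```text
time: 4.95
tool_pos: [584.6, 295.9, 95.9]
tcp_rot: [179.9, 0.2, 170.0]
ft_force: [7.5, 0.7, -4.0]
finger_gap: 13.2
grip_force: 25.4
```

>>> apply_moves:
  deltas:
    - [0,0.1,0,0,0,0,0.1]
    - [0,0.1,0,0,0,0,0.1]
    - [0,0.0,0,0,0,0,0.1]

```text
time: 5.32
tool_pos: [585.5, 301.2, 95.9]
tcp_rot: [179.9, 0.1, 170.0]
ft_force: [7.4, -0.0, -3.0]
finger_gap: 13.8
grip_force: 25.4
```

>>> apply_moves:
  deltas:
    - [-0.03,0.1,0,0,0,0,0.1]
    - [0,0.1,0,0,0,0,0.1]
    - [0,0.0,0,0,0,0,0.1]

```text
time: 5.7
tool_pos: [586.1, 304.4, 95.8]
tcp_rot: [-179.8, -0.0, 169.9]
ft_force: [-3.3, -12.2, 5.9]
finger_gap: 13.1
grip_force: 26.7
```

>>> apply_moves:
  deltas:
    - [0,0.1,0,0,0,0,0.1]
    - [0,0.0,0,0,0,0,0.1]

```text
time: 5.95
tool_pos: [586.2, 304.5, 95.7]
tcp_rot: [-179.5, -0.1, 169.9]
ft_force: [-7.6, -24.6, 12.7]
finger_gap: 13.3
grip_force: 28.4
```

>>> apply_moves:
  deltas:
    - [0,-0.1,0,0,0,0,0.1]
    - [0,0,0,0,0,0,0.5]
    - [0,0,0,0,0,0,0.5]
    - [0,0,-0.3,0,0,0,0.5]
    - [0,-0.5,-1,0,0,0,0.6]
    - [0,-1,-1,0,0,0,0.6]
    - [0,-1,-1,0,0,0,0.6]
    - [0,-1,-1,0,0,0,0.6]

```text
time: 6.95
tool_pos: [567.8, 201.7, 226.1]
tcp_rot: [180.0, 0.0, 170.0]
ft_force: [0.2, 0.4, 0.2]
finger_gap: 51.4
grip_force: 0.0
```

>>> apply_moves:
  deltas:
    - [0.5,-1,-0.5,0,0,0,0.6]
    - [1,0,0,0,0,0,0.6]
    - [0,0,0,0,0,0,0.6]
    - [0,0,0,0,0,0,0.6]

```text
time: 7.45
tool_pos: [518.8, 180.8, 239.9]
tcp_rot: [180.0, 0.1, 170.0]
ft_force: [-0.3, 0.1, 0.0]
finger_gap: 51.2
grip_force: 0.0
```

```bash
python3 - <<'E'
from h import *
s=sense(); print(s['time'],s['tool_pos'],s['tcp_rot'],s['ft_force'])
cv2.imwrite("pics/w2.png",snapshot('wrist')[:,:,::-1])
C=cam('wrist',s); print(px(C,[562.9,172.5,34]),px(C,[586.2,304.5,106]))
np.save('w2.npy',np.r_[s['tool_pos'],s['tcp_rot']])
E
```

```text
7.45 [518.8424429  180.81490768 239.86238578] [1.79975154e+02 5.95935322e-02 1.69965456e+02] [-0.34426969  0.12125591  0.03481744]
[320.89691271 262.9379031 ] [479.36399186 290.13065734]
```

View pics/w2.png

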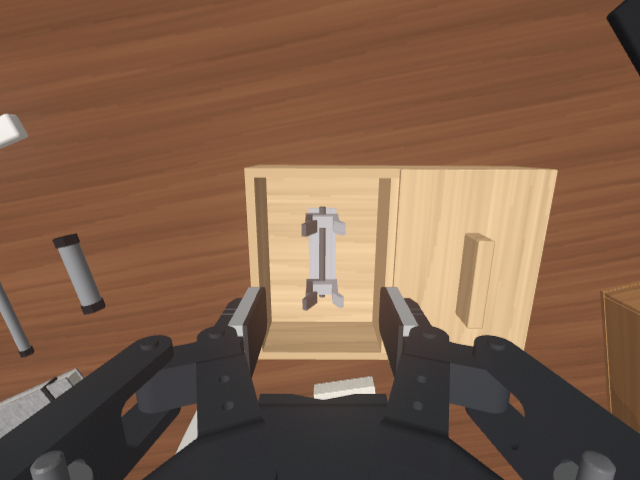

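The lid is fully open. The clip is around (322,257), close to my prediction of (321,263). I'll zoom in on it to measure its pose.

```bash
python3 - <<'E'
import cv2
t=cv2.imread("pics/w2.png"); cv2.imwrite("pics/c2.png",cv2.resize(t[195:315,240:410],None,fx=4.7,fy=4.7,interpolation=cv2.INTER_CUBIC))
E
```

```text
(no output)
```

View pics/c2.png

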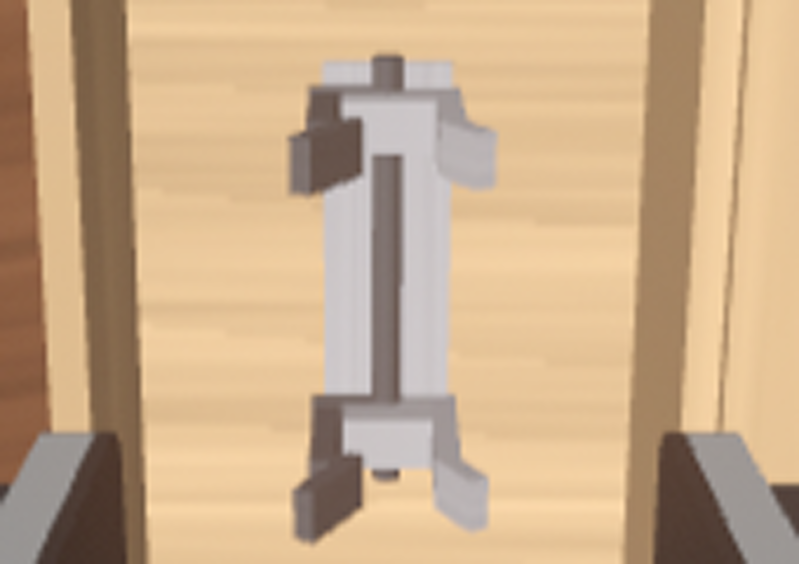

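```bash
python3 - <<'E'
from h import *
w=np.load('w2.npy'); C=cam('wrist',dict(tool_pos=w[:3],tcp_rot=w[3:]))
k=lambda a,b,z:pt(C,240+a/4.7-.4,195+b/4.7-.4,z)
a=np.radians(-10); ex=np.array([np.cos(a),np.sin(a),0]); ey=np.array([-np.sin(a),np.cos(a),0]); o=np.array([562.9,172.5,0])
for n,p in dict(pin1=(387,155,15),pin2=(386,400,15),nearF=(390,97,24),nearB=(390,157,24),farF=(388,418,24),farB=(388,467,24),
   nL=(342,110,24),nR=(437,110,24),fL=(342,440,24),fR=(435,440,24), cheekN=(495,188,57),cheekF=(487,528,57), jawN=(362,180,45),jawF=(362,505,45), rimL=(50,430,70), rimR=(685,430,70),rimLi=(92,430,70)).items():
    q=k(*p); print(n,q.round(1),'case xy',((q-o)@ex).round(1),((q-o)@ey).round(1))
E
```

```text
pin1 [529.9 179.5  15. ] case xy -33.8 1.1
pin2 [589.  168.7  15. ] case xy 26.3 0.8
nearF [515.  182.8  24. ] case xy -48.9 1.8
nearB [528.4 180.4  24. ] case xy -35.3 1.8
farF [590. 169.  24.] case xy 27.3 1.3
farB [602.2 166.8  24. ] case xy 39.7 1.3
nL [516.1 171.8  24. ] case xy -46.0 -8.8
nR [519.7 192.6  24. ] case xy -46.0 12.3
fL [593.6 157.4  24. ] case xy 32.8 -9.6
fR [597.4 178.9  24. ] case xy 32.9 12.3
cheekN [531.2 201.6  57. ] case xy -36.3 23.1
cheekF [605.6 188.   57. ] case xy 39.4 22.7
jawN [527.6 174.6  45. ] case xy -35.1 -4.1
jawF [601.1 161.1  45. ] case xy 39.6 -4.6
rimL [562.1 104.2  70. ] case xy 11.0 -67.4
rimR [584.7 231.4  70. ] case xy 11.2 61.7
rimLi [563.6 112.6  70. ] case xy 11.0 -58.9
```

The clip pin and seats measure within about 1–4 mm of the lid-stop prediction, so I take the seat at about (560,173). Next I go to the marker.

>>> apply_moves:
  deltas:
    - [0,-0.5,0,0,0,-0.65,0.6]
    - [0,-0.94,0,0,0,-0.64,0.6]
    - [0,-1,0,0,0,0,0.6]
    - [0,-1,0,0,0,0,0.6]
    - [0,-1,0,0,0,0,0.6]
    - [0,-1,0,0,0,0,0.6]
    - [0,-1,0,0,0,0,0.6]
    - [0,-1,0,0,0,0,0.6]

```text
time: 8.5
tool_pos: [499.7, -42.9, 239.2]
tcp_rot: [-180.0, -0.0, 175.9]
ft_force: [0.9, -0.5, -0.0]
finger_gap: 51.2
grip_force: 0.0
```

>>> apply_moves:
  deltas:
    - [0,-1,0,0,0,0,0.6]
    - [0,-1,0,0,0,0,0.6]
    - [0,-1,0,0,0,0,0.6]
    - [0,-1,0,0,0,0,0.6]
    - [0,-1,0,0,0,0,0.6]
    - [0,-1,0.5,0,0,0,0.6]
    - [0,-1,0.5,0,0,0,0.6]
    - [0,-0.5,0.5,0,0,0,0.6]

```text
time: 9.5
tool_pos: [483.1, -267.8, 193.4]
tcp_rot: [180.0, -0.0, 175.8]
ft_force: [-0.0, -0.2, 0.6]
finger_gap: 51.3
grip_force: 0.0
```

>>> apply_moves:
  deltas:
    - [0,-1,0.5,0,0,0,0.6]
    - [0,-0.5,0,0,0,0,0.6]
    - [0,0,0,0,0,0,0.6]
    - [0,0,0,0,0,0,0.6]

```text
time: 10.0
tool_pos: [480.3, -310.6, 180.1]
tcp_rot: [-180.0, 0.1, 175.9]
ft_force: [0.2, -0.4, 0.5]
finger_gap: 51.4
grip_force: 0.0
```

```bash
cat > mk.py <<'E'
from h import *
import sys
s=sense(); print(s['time'],s['tool_pos'],s['tcp_rot'],s['joint_pos'].round(1))
im=snapshot('wrist')[:,:,::-1].copy(); cv2.imwrite(sys.argv[1],im); C=cam('wrist',s)
hsv=cv2.cvtColor(im,cv2.COLOR_BGR2HSV); m=((hsv[...,1]<75)|(hsv[...,2]<40)).astype(np.uint8)
for c in cv2.findContours(m,0,2)[0]:
    if cv2.contourArea(c)>800:
        r=cv2.minAreaRect(c); b=cv2.boxPoints(r); b=b[np.argsort(b[:,1])]
        e=[pt(C,*b[:2].mean(0),10.5),pt(C,*b[2:].mean(0),10.5)]; d=e[1]-e[0]
        print(np.round(r[0],1),np.round(r[1],1),'mid',((e[0]+e[1])/2).round(1),'len',np.linalg.norm(d).round(1),'dir',np.degrees(np.arctan2(d[1],d[0])).round(2))
E
python3 mk.py pics/w3.png
```

```text
10.0 [ 480.25899311 -310.55890286  180.0965915 ] [-1.79993307e+02  5.51958016e-02  1.75861445e+02] [ -38.     5.3   94.4    0.    80.2 -123.9]
[319.5 352. ] [639. 254.] mid [ 624.6 -323.    10.5] len 296.9 dir -4.32
[549. 270.] [27.8 96.7] mid [537.5 -99.4  10.5] len 96.9 dir 1.52
[145.9 267.5] [ 80.3 141.5] mid [ 507.6 -480.2   10.5] len 147.8 dir -47.05
[321.5 256.5] [147.3  25.1] mid [ 511.  -312.5   10.5] len 144.4 dir -3.41
[524.   91.6] [31.5 86.4] mid [ 377.6 -136.3   10.5] len 25.2 dir 19.95
```

View pics/w3.png

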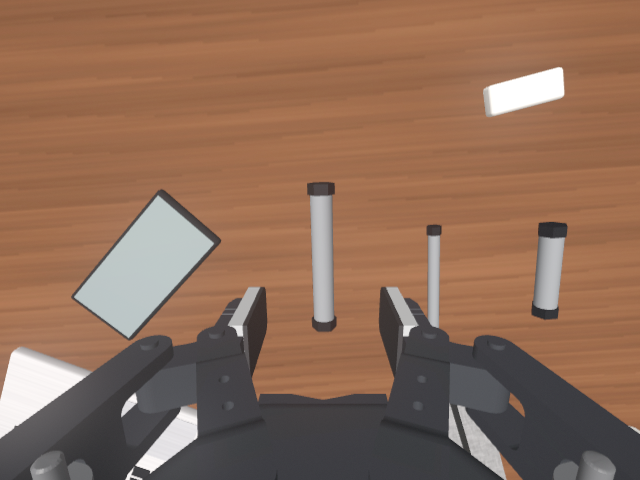

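>>> apply_moves:
  deltas:
    - [-0.5,0,0,0,0,0,0.5]
    - [-0.5,-0.02,0.5,0,0,0,0.5]
    - [0,0,1,0,0,0,0.5]
    - [0,0,1,0,0,0,0.5]
    - [0,0,1,0,0,0,0.5]
    - [0,0,1,0,0,0,0.5]
    - [0,0,0.6,0,0,0,0.5]
    - [0,0,0.32,0,0,0,0.5]

```text
time: 11.05
tool_pos: [509.6, -313.3, 16.1]
tcp_rot: [180.0, -0.0, 175.9]
ft_force: [-0.5, -0.7, -0.5]
finger_gap: 42.8
grip_force: 0.0
```

>>> apply_moves:
  deltas:
    - [0,0,0,0,0,0,0.4]
    - [0,0,0,0,0,0,0.3]

```text
time: 11.3
tool_pos: [510.4, -314.5, 18.1]
tcp_rot: [-179.9, 0.1, 175.8]
ft_force: [0.1, 0.2, 0.8]
finger_gap: 25.8
grip_force: 0.0
```

>>> apply_moves:
  deltas:
    - [0,0,0.02,0,0,0,0.2]
    - [0,0,0,0,0,0,0.1]
    - [0,0,0,0,0,0,0.1]
    - [0,0,0,0,0,0,0.1]
    - [0,0,0,0,0,0,0.1]
  grip_force: 80

```text
time: 11.92
tool_pos: [510.7, -314.7, 18.3]
tcp_rot: [-179.9, 0.1, 175.8]
ft_force: [-2.4, 1.8, 7.5]
finger_gap: 16.9
grip_force: 78.0
```

>>> apply_moves:
  deltas:
    - [0,0,-0.5,0,0,0,0.1]
    - [0,0,-1,0,0,0,0.1]
    - [0,0,-1,0,0,0,0.1]
    - [0,0,-1,0,0,0,0.1]
    - [0,0,-1,0,0,0,0.1]
    - [0,0,-1,0,0,0,0.1]
    - [0,0,-0.5,0,0,0,0.1]
    - [0,0,0,0,0,0,0.1]

```text
time: 12.92
tool_pos: [510.2, -314.4, 197.9]
tcp_rot: [-179.9, 0.1, 175.8]
ft_force: [0.2, 0.2, -0.8]
finger_gap: 17.1
grip_force: 78.2
```

```bash
python3 - <<'E'
from h import *
s=sense(); print(s['time'],s['tool_pos'],s['tcp_rot'],s['finger_gap'],s['grip_force'])
im=snapshot('wrist')[:,:,::-1].copy(); cv2.imwrite('pics/w4.png',im); np.save('w4.npy',np.r_[s['tool_pos'],s['tcp_rot']])
C=cam('wrist',s); o=R.from_euler('xyz',s['tcp_rot'],degrees=True).as_matrix()
for d in(0,5,10): print(d,[px(C,s['tool_pos']+o@np.array([x,0,d])).round(1) for x in(-70,0,70)])
E
```

```text
12.925 [ 510.24717452 -314.41619924  197.86757258] [-1.79903718e+02  1.49748493e-01  1.75839278e+02] 17.1227288323865 78.24028015136719
0 [array([320.2, 450.5]), array([319.8, 318.3]), array([319.2, 146.3])]
5 [array([320.3, 441.8]), array([319.9, 312.9]), array([319.4, 146.5])]
10 [array([320.3, 433.6]), array([319.9, 307.7]), array([319.5, 146.7])]
```

View pics/w4.png

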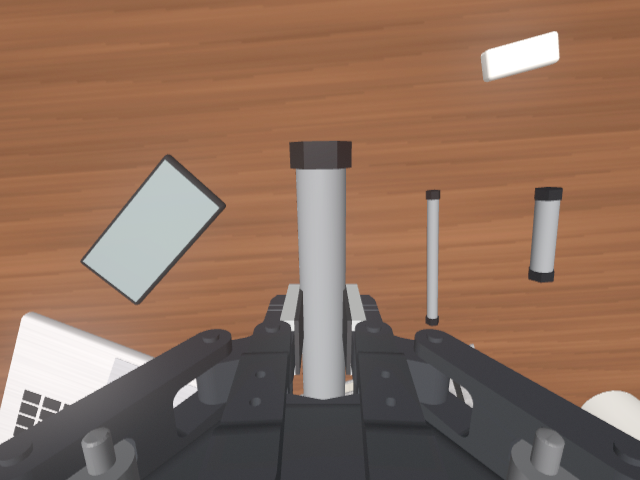

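The marker is held level near its middle: the cap end is at v≈142 against 146 predicted, and the barrel is centred at u≈321. I carry it over the clip now.

>>> apply_moves:
  deltas:
    - [0,0,0,0,0,0.64,0.1]
    - [0,0.29,0,0,0,0.63,0.1]
    - [0.11,1,0,0,0,0,0.1]
    - [0.1,1,0,0,0,0,0.1]
    - [0.1,1,0,0,0,0,0.1]
    - [0.1,1,0,0,0,0,0.1]
    - [0.1,1,0,0,0,0,0.1]
    - [0.1,1,0,0,0,0,0.1]

```text
time: 13.98
tool_pos: [522.8, -123.5, 194.0]
tcp_rot: [180.0, -0.2, 170.0]
ft_force: [-0.3, -0.0, -0.1]
finger_gap: 17.0
grip_force: 78.3
```

>>> apply_moves:
  deltas:
    - [0.1,1,0,0,0,0,0.1]
    - [0.1,1,0,0,0,0,0.1]
    - [0.1,1,0,0,0,0,0.1]
    - [0.1,1,0,0,0,0,0.1]
    - [0.1,1,0,0,0,0,0.1]
    - [0.1,1,0,0,0,0,0.1]
    - [0,1,0,0,0,0,0.1]
    - [0,1,0,0,0,0,0.1]

```text
time: 14.98
tool_pos: [546.6, 115.5, 193.9]
tcp_rot: [-179.9, -0.2, 170.0]
ft_force: [-0.2, 0.3, -0.7]
finger_gap: 16.8
grip_force: 78.3
```

>>> apply_moves:
  deltas:
    - [0,1,0,0,0,0,0.1]
    - [0,1,0,0,0,0,0.1]
    - [0,0,0.5,0,0,0,0.1]
    - [0,0,1,0,0,0,0.1]
    - [0,0,0.5,0,0,0,0.1]
    - [0,0,0,0,0,0,0.1]
    - [0,0,0,0,0,0,0.1]

```text
time: 15.85
tool_pos: [558.5, 173.5, 136.8]
tcp_rot: [180.0, 0.0, 170.0]
ft_force: [0.6, 0.3, -0.6]
finger_gap: 16.9
grip_force: 78.3
```

```bash
cat > go.py <<'E'
from h import *
import sys
s=sense(); M=R.from_euler('xyz',s['tcp_rot'],degrees=True).as_matrix()
print(s['time'],s['tool_pos'].round(2),s['tcp_rot'].round(2),s['ft_force'].round(1),s['finger_gap'])
print('units',(M.T@(np.array(eval(sys.argv[1]))-s['tool_pos'])/30).round(3))
E
python3 go.py 562.3,172.6,100
```

```text
15.85 [558.53 173.51 136.83] [1.7998e+02 5.0000e-02 1.6999e+02] [ 0.6  0.3 -0.6] 16.855266732459004
units [-0.128 -0.008  1.228]
```

>>> apply_moves:
  deltas:
    - [-0.1,0,0.4,0,0,0,0.1]
    - [-0.03,0,0.8,0,0,0,0.1]
    - [0,0,0.4,0,0,0,0.1]
    - [0,0,0.3,0,0,0,0.1]
    - [0,0,0,0,0,0,0.1]

```text
time: 16.48
tool_pos: [561.6, 173.0, 78.6]
tcp_rot: [-180.0, -0.1, 170.0]
ft_force: [-0.6, 0.3, -0.9]
finger_gap: 17.1
grip_force: 78.3
```

>>> apply_moves:
  deltas:
    - [0,0,0.1,0,0,0,0.1]
    - [0,0,0.1,0,0,0,0.1]
    - [0,0,0.1,0,0,0,0.1]
    - [0,0,0,0,0,0,0.1]

```text
time: 16.98
tool_pos: [561.7, 173.1, 69.8]
tcp_rot: [-180.0, -0.0, 170.0]
ft_force: [-0.3, -0.7, -0.5]
finger_gap: 17.1
grip_force: 78.3
```

>>> apply_moves:
  deltas:
    - [0,0,0.1,0,0,0,0.1]
    - [0,0,0.1,0,0,0,0.1]
    - [0,0,0,0,0,0,0.1]

```text
time: 17.35
tool_pos: [562.0, 173.4, 64.1]
tcp_rot: [180.0, 0.0, 170.0]
ft_force: [0.4, 2.1, 0.6]
finger_gap: 17.2
grip_force: 78.4
```

>>> apply_moves:
  deltas:
    - [0,0,0.1,0,0,0,0.1]
    - [0,0,0.1,0,0,0,0.1]
    - [0,0,0,0,0,0,0.1]

```text
time: 17.73
tool_pos: [562.7, 173.8, 58.8]
tcp_rot: [179.9, 0.1, 170.0]
ft_force: [1.0, 3.4, 3.0]
finger_gap: 17.1
grip_force: 78.7
```

>>> apply_moves:
  deltas:
    - [0,0,0.1,0,0,0,0.1]
    - [0,0,0.1,0,0,0,0.1]
    - [0,0,0,0,0,0,0.1]

```text
time: 18.1
tool_pos: [563.0, 173.0, 52.8]
tcp_rot: [180.0, 0.1, 170.0]
ft_force: [3.5, 0.7, 3.2]
finger_gap: 16.8
grip_force: 78.8
```

>>> apply_moves:
  deltas:
    - [0,0,0.1,0,0,0,0.1]
    - [0,0,0.1,0,0,0,0.1]
    - [0,0,0,0,0,0,0.1]

```text
time: 18.48
tool_pos: [562.1, 173.1, 45.6]
tcp_rot: [180.0, 0.0, 170.0]
ft_force: [4.4, 3.0, -1.8]
finger_gap: 17.1
grip_force: 78.2
```

>>> apply_moves:
  deltas:
    - [0,0,0.1,0,0,0,0.1]
    - [0,0,0.03,0,0,0,0.1]
    - [0,0,0,0,0,0,0.1]

```text
time: 18.85
tool_pos: [561.1, 172.7, 41.8]
tcp_rot: [-179.9, -0.1, 170.0]
ft_force: [-2.0, -1.1, 3.3]
finger_gap: 16.7
grip_force: 78.8
```

>>> apply_moves:
  deltas:
    - [0,0,0.06,0,0,0,0.1]
    - [0,0,0,0,0,0,0.1]

```text
time: 19.1
tool_pos: [561.3, 172.8, 41.6]
tcp_rot: [-179.9, -0.1, 170.0]
ft_force: [-9.1, -2.0, 17.3]
finger_gap: 17.0
grip_force: 80.6
```

>>> apply_moves:
  deltas:
    - [0,0,0.03,0,0,0,0.1]
    - [0,0,0,0,0,0,0.1]
    - [0,0,-0.08,0,0,0,0.1]
    - [0,0,0,0,0,0,0.25]
    - [0,0,0,0,0,0,0.45]
    - [0,0,0,0,0,0,0.45]
    - [0,0,0,0,0,0,0.45]

```text
time: 19.98
tool_pos: [561.8, 173.1, 41.7]
tcp_rot: [-180.0, -0.0, 170.0]
ft_force: [0.4, -0.4, -0.4]
finger_gap: 38.1
grip_force: 0.0
```

>>> apply_moves:
  deltas:
    - [0,0,-0.3,0,0,0,0.45]
    - [0,0,-1,0,0,0,0.45]
    - [0,0,-1,0,0,0,0.45]
    - [0.5,0,-1,0,0,0,0.5]
    - [0.5,0,-1,0,0,0,0.5]
    - [0.5,0,-1,0,0,0,0.6]
    - [0,0,-1,0,0,0,0.6]
    - [0,0,0,0,0,0,0.6]

```text
time: 20.98
tool_pos: [519.3, 181.4, 235.0]
tcp_rot: [179.8, 0.4, 170.0]
ft_force: [-0.0, 0.2, -0.5]
finger_gap: 51.0
grip_force: 0.0
```

```bash
python3 - <<'E'
from h import *
s=sense(); print(s['time'],s['tool_pos'],s['tcp_rot'],s['finger_gap'])
im=snapshot('wrist')[:,:,::-1].copy(); cv2.imwrite('pics/w5.png',im); C=cam('wrist',s)
u,v=px(C,[561,172.8,34]).astype(int); print(u,v)
k=lambda x,y,z: px(C,np.array([561,172.8,z])+R.from_euler('z',-10,degrees=True).apply([x,y,0]))
print('ends',k(-70,0,34).round(1),k(70,0,34).round(1),'rim ',k(0,60,70).round(1))
cv2.imwrite('pics/c5.png',cv2.resize(im[v-75:v+75,u-100:u+100],None,fx=4,fy=4,interpolation=cv2.INTER_CUBIC)); print(u-100,v-75)
np.save('w5.npy',np.r_[s['tool_pos'],s['tcp_rot']])
E
```

```text
20.975 [519.29172995 181.42688007 235.01606159] [179.84406914   0.3562466  170.03026501] 51.04351461244787
319 261
ends [319.5 193.5] [319.8 322.2] rim  [383.9 273.7]
219 186
```

View pics/c5.png

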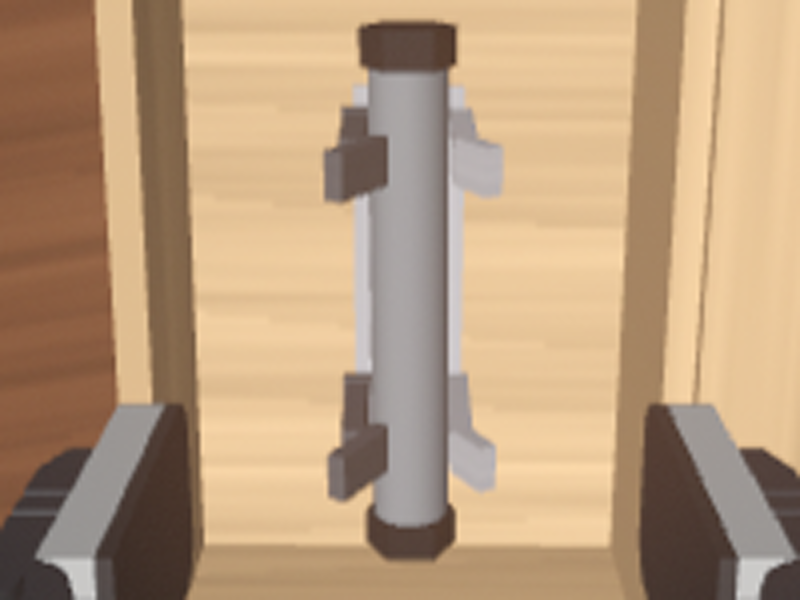

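The marker is seated. Both jaw noses, at crop (385,140) and (385,430), overlap the barrel, which lies straight between jaw and cheeks. Now I shut the lid.

>>> apply_moves:
  deltas:
    - [-0.5,0.93,0,0,0,0,0.5]
    - [-0.5,1,0,0,0,0,0.5]
    - [-0.48,1,0,0,0,0,0.5]
    - [0,1,0,0,0,0,0.5]
    - [0,0.5,0.2,0,0,0,0.5]
    - [0,0,1,0,0,0,0.5]
    - [0,0,1,0,0,0,0.5]
    - [0,0,0,0,0,0,0.5]

```text
time: 22.02
tool_pos: [581.7, 302.6, 160.2]
tcp_rot: [-179.7, -0.4, 170.0]
ft_force: [0.1, -1.0, -0.4]
finger_gap: 43.0
grip_force: 0.0
```

```bash
python3 go.py 586.2,304.5,95.5
```

```text
22.025 [581.7  302.62 160.22] [-179.74   -0.38  170.01] [ 0.1 -1.  -0.4] 42.962980348286486
units [-0.151  0.098  2.156]
```

>>> apply_moves:
  deltas:
    - [-0.1,0.05,0.5,0,0,0,0.5]
    - [0,0,1,0,0,0,0.5]
    - [0,0,0.6,0,0,0,0.5]
    - [0,0,0,0,0,0,0.3]
    - [0,0,0,0,0,0,0.1]
    - [0,0,0,0,0,0,0.1]
    - [0,0,0,0,0,0,0.1]
    - [0,0,0,0,0,0,0.1]
  grip_force: 20

```text
time: 23.02
tool_pos: [587.6, 304.1, 102.5]
tcp_rot: [-179.9, -0.0, 170.0]
ft_force: [-2.0, -4.7, -2.8]
finger_gap: 13.4
grip_force: 24.5
```

>>> apply_moves:
  deltas:
    - [0,-0.3,0,0,0,0,0.1]
    - [0,-0.5,0,0,0,0,0.1]
    - [0,-0.5,0,0,0,0,0.1]
    - [0,-0.5,0,0,0,0,0.1]
    - [0,-0.5,0,0,0,0,0.1]
    - [0,-0.3,0,0,0,0,0.1]
    - [0,0,0,0,0,0,0.1]

```text
time: 23.9
tool_pos: [573.5, 226.6, 102.4]
tcp_rot: [-180.0, -0.0, 170.0]
ft_force: [-6.4, -0.6, 4.4]
finger_gap: 13.2
grip_force: 25.4
```

>>> apply_moves:
  deltas:
    - [0.02,-0.4,0,0,0,0,0.1]
    - [0,-0.5,0,0,0,0,0.1]
    - [0,-0.4,0,0,0,0,0.1]
    - [0,-0.2,0,0,0,0,0.1]
    - [0,0,0,0,0,0,0.1]

```text
time: 24.52
tool_pos: [565.5, 182.4, 102.4]
tcp_rot: [-180.0, -0.0, 170.0]
ft_force: [-6.0, -1.0, 7.4]
finger_gap: 13.4
grip_force: 25.8
```

>>> apply_moves:
  deltas:
    - [0,-0.1,0,0,0,0,0.1]
    - [0,-0.1,0,0,0,0,0.1]
    - [0,0,0,0,0,0,0.1]

```text
time: 24.9
tool_pos: [564.5, 177.1, 102.4]
tcp_rot: [-180.0, 0.0, 170.0]
ft_force: [-5.6, 0.5, 7.7]
finger_gap: 13.6
grip_force: 25.8
```

>>> apply_moves:
  deltas:
    - [0,-0.1,0,0,0,0,0.1]
    - [0,-0.1,0,0,0,0,0.1]
    - [0,0,0,0,0,0,0.1]

```text
time: 25.28
tool_pos: [563.6, 172.1, 102.4]
tcp_rot: [179.9, 0.0, 170.0]
ft_force: [-3.8, 5.3, 5.3]
finger_gap: 13.6
grip_force: 25.6
```

>>> apply_moves:
  deltas:
    - [0,-0.08,0,0,0,0,0.1]
    - [0,0,0,0,0,0,0.1]

```text
time: 25.52
tool_pos: [563.6, 171.9, 102.4]
tcp_rot: [179.7, 0.1, 170.0]
ft_force: [0.4, 16.0, 0.7]
finger_gap: 13.4
grip_force: 25.3
```

>>> apply_moves:
  deltas:
    - [0,-0.05,0,0,0,0,0.1]
    - [0,0,0,0,0,0,0.1]

```text
time: 25.78
tool_pos: [563.6, 171.8, 102.5]
tcp_rot: [179.6, 0.1, 170.1]
ft_force: [1.8, 22.1, -1.0]
finger_gap: 13.3
grip_force: 25.3
```

The lid travelled 134.6 mm to its hard stop, so it is shut. I release it and retreat.

>>> apply_moves:
  deltas:
    - [0,0.1,0,0,0,0,0.1]
    - [0,0,0,0,0,0,0.4]
    - [0,0,0,0,0,0,0.4]
    - [0,0,-0.3,0,0,0,0.4]
    - [0,0,-1,0,0,0,0.5]
    - [0,0,-1,0,0,0,0.5]
    - [0.5,0,-1,0,0,0,0.6]
    - [0.5,0,-1,0,0,0,0.6]

```text
time: 26.78
tool_pos: [533.7, 176.1, 232.6]
tcp_rot: [180.0, 0.0, 170.0]
ft_force: [-1.0, 0.6, -0.5]
finger_gap: 51.1
grip_force: 0.0
```

>>> apply_moves:
  deltas:
    - [0.5,0,-0.5,0,0,0,0.6]
    - [0.5,0,0,0,0,0,0.6]
    - [0,0,0,0,0,0,0.6]
    - [0,0,0,0,0,0,0.6]

```text
time: 27.28
tool_pos: [504.0, 181.5, 244.8]
tcp_rot: [-180.0, -0.1, 170.0]
ft_force: [-0.2, -0.2, 0.6]
finger_gap: 51.7
grip_force: 0.0
```

```bash
python3 - <<'E'
from h import *
s=sense(); print(s['time'],s['tool_pos'],s['ft_force'].round(1))
im=snapshot('wrist')[:,:,::-1].copy(); cv2.imwrite('pics/w6.png',im)
E
```

```text
27.275 [504.04914901 181.46540534 244.84931584] [-0.2 -0.2  0.6]
```

View pics/w6.png

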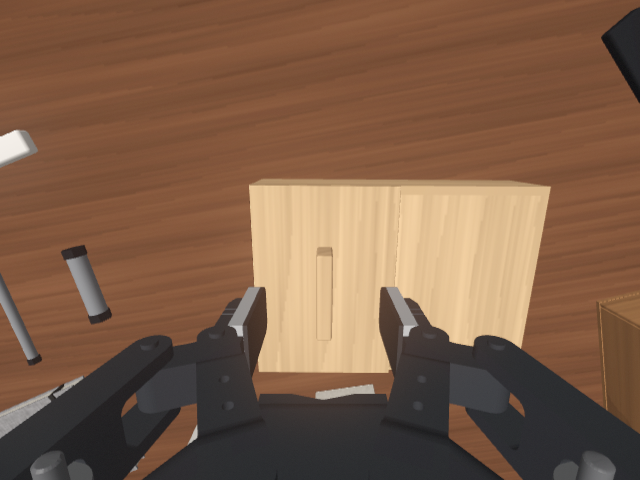

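The lid covers the whole well, from the case edge at u≈251 to the deck seam at u≈399. The gripper is clear.

```bash
python3 -c "from bench import hand_in; print(hand_in())"
```

```text
the job is handed in; nothing more can be done
None
```

The marker is pressed fully home in the clip with the lid slid shut over it, nothing else was handled or pushed, and the job was handed in at about 27 s.

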